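# Sort two pillar candles into their rows

## Robot

A 6-joint arm with a two-finger parallel gripper is mounted at the origin on a cart in front of the work surface, level with it; the furniture and walls round the work are solid. World frame = base frame: x ahead of the robot, y to its left, z up, the work surface at z = 0. Lengths are in m, angles in rad, forces in N, time in s.
With the tool pointing down it reaches from about 0.3 to 1 m from the base axis. Payload 5.1 kg.
Tool frame: the origin (TCP) lies at the very end of the fingers, on their centre line; the grasp point (between the pads) lies 19 mm behind it; y points along the fingers, z is the direction in which the jaws open and shut, and the axes are right-handed (so a half turn about y gives the same grasp; the last joint's range is limited). The gripper opens to 95 mm and grips with 3 to 60 N. Pads are 20 mm wide; open, the fingers measure 119 mm over their backs; the gripper's body (75 mm by 180 mm) begins 59 mm behind the grasp point.
Start: joints at [-1.249, 0.124, 1.65, -0, 1.367, -0.083], TCP at [0.256, -0.597, 0.215] pointing down, gripper open.
Joint ranges: [-2.61, 2.61], [-1.02, 2.33], [0.03, 2.71], [-1.35, 4.49], [0.32, 2.68], [-2.91, 2.91]. Speed limits (rad/s): [2.57, 2.57, 3.14, 3.14, 3.14, 3.14].

## Interface

Orientations are given as a unit quaternion [w, x, y, z].
In Python, from bench import telemetry, read_camera, get_calibration, manip gives the robot as it stands. The module is installed in compiled form; this text tells all that it offers.
- The arm moves only by the shell command python3 -m jog 'ROWS'. ROWS is JSON, one flat list of numbers, 5 for each row, row after row: the gripper's target within -1 to 1 (fully open at 1, half-way at 0, shut at -1), then the shift along the tool's x, y, z in m, then the turn about the tool's y in rad. A call has 1 to 12 rows; each row shifts and turns the commanded pose from where the row before left it, along the tool's axes as they then stand; what a row does not reach is not made up. A row lasts 1/8 s, in which the tool goes at most 62.5 mm and 10.7 degrees, less where a joint would pass 70% of its speed; a pose out of reach is approached as far as the arm can. A call with a gripper value outside its range is refused whole. The fingers move at their own pace and stop on an object; the grip force is fixed at half the most. Time passes only in rows, so rows that do not move let the fingers close. It gives the time, the measured TCP pose, the force and the opening at its end, in the units of the state.
- telemetry.get_obs(): the state, without advancing time (a new reading comes with each control period).
- read_camera(name): name is "scene" or "top"; returns the picture (420x560x3 uint8, red, green, blue); there is no depth.
- get_calibration(name): a dict with "fov_y" (degrees; the focal length in pixels is half the picture's height over the tangent of half this angle, whatever the lens; pixels are square), "cx", "cy" (the principal point, pixels), "k1" (the pictures are not rectified: a ray, as slopes to the right and down, at radius r is drawn at 1 + k1 r^2 times it, then the intrinsics apply), "rvec" (rotation vector, rad) and "tvec" (3), from world to camera coordinates, as OpenCV has them. Camera axes: x right, y down, z forward; pixel columns grow to the right and rows downward; lengths in m; the calibration is good to about 2 mm. A picture is of the moment at which its call begins. get_calibration takes no time and is no camera call.
- manip.sign_off(): hands the job in, once; it reports no verdict.
The state is a dict: "clock": time; "joint_pos": joint angles; "dq": joint speeds; "joint_efforts": joint torques, N m; "eef_pos": TCP position; "tcp_rot": TCP orientation; "wrist_force": force on the tool from outside, world axes, zero at the start; "moment": the same for the moment, N m; "gripper_width": opening from 0.0 (shut) to 1.0 (fully open).
Only numpy, scipy, OpenCV 4.12 (cv2) and the standard library are available. Lean on these libraries where they do the work, as an engineer would, in place of code of your own. Each camera call takes 0.05 s, during which the arm holds its last target.

## Task

Restock the candle display: put each of the two loose pillar candles, one tall and one short, upright into the empty cell of the wooden row that holds candles of the same height, standing flat on the cell's floor near its middle.

Things in the scene. Friction and masses are not known exactly. Their poses are not given: they have to be found in the camera images.
- tall_candle_centre (a point): The taller loose pillar candle of honey-coloured wax, 44 mm across and 105 mm high (a soft wick of 9 mm on top is not counted), about 150 g; it stands upright on the counter, left of the rows. Exactly like the other loose candle but for its height. The point is its centre, half-way up (52.5 mm above its foot); z is its axis, pointing up.
- short_candle_centre (a point): The shorter loose pillar candle of honey-coloured wax, 44 mm across and 62 mm high (a soft wick of 9 mm on top is not counted), about 90 g; it stands upright on the counter, left of the rows. Exactly like the other loose candle but for its height. The point is its centre, half-way up (31 mm above its foot); z is its axis, pointing up.
- tall_row_gap (a point): Empty near cell of the row of tall candles: middle of its floor, 6 mm above the counter. Fixed wooden tray, 222 x 76 mm, rims 14 mm above the counter; x runs along the row away from the robot, y across it, z up. Cell 66 (x) by 64 mm (y) inside. Two candles 105 mm high, 44 mm across, fast to the tray, stand at x = +72 and +144 mm; y is free for fingers. Either row may be the left one.
- short_row_gap (a point): Empty near cell of the row of short candles: middle of its floor, 6 mm above the counter. Fixed wooden tray, 222 x 76 mm, rims 14 mm above the counter; x runs along the row away from the robot, y across it, z up. Cell 66 (x) by 64 mm (y) inside. Two candles 62 mm high, 44 mm across, fast to the tray, stand at x = +72 and +144 mm; y is free for fingers. Either row may be the left one.
Not all that is in view belongs to the job. Leave any purple look-alike of the part that bears short_candle_centre alone. Leave any blue look-alike of the part that bears tall_candle_centre alone.

How it is judged:
By the outcome, as a careful person would: the job done as asked, in the order asked, and still so for the second after the job is handed in, with the robot touching nothing.
It also fails if it takes over 51 s, if anything falls off the work surface, if the arm or the gripper's body presses on something with over 40 N, if the wrist force passes 120 N, or if a joint passes its speed limit or range.

## Working session

There is one attempt and no reset: what is moved stays moved. The work goes in short steps, Python scripts to look and compute and a shell command to move; the robot and the scene stay as the last step left them, time stands still between calls to the robot, and variables do not carry over. Pictures are saved under pics/ and viewed, and the job is handed in when it is done.

```bash
mkdir -p pics; python3 - <<'E'
from bench import telemetry, read_camera, get_calibration
import cv2
for n in("scene","top"):
    im=read_camera(n); cv2.imwrite(f"pics/{n}0.png",im[:,:,::-1]); print(n,get_calibration(n))
o=telemetry.get_obs()
for k in o: print(k,o[k])
E
```

```text
scene {'fov_y': 48.720865494518264, 'cx': 279.6355584306663, 'cy': 217.94294348462364, 'k1': -0.13234946226212252, 'rvec': array([ 1.32324344, -2.17262209,  0.92486804]), 'tvec': array([0.21940166, 0.2877998 , 1.00004954])}
top {'fov_y': 53.87398291211778, 'cx': 283.2601204711285, 'cy': 210.60888956621272, 'k1': 0.03434841490064737, 'rvec': array([ 2.20617538, -2.15685792,  0.04166464]), 'tvec': array([0.03985912, 0.43671357, 1.13943379])}
clock 0.1
joint_pos [-1.24859227e+00  1.24473837e-01  1.65154206e+00 -1.36773691e-05
  1.36749055e+00 -8.26136943e-02]
dq [-0.0003556   0.00046923 -0.00278908  0.00215461  0.00055047 -0.00049536]
joint_efforts [ 5.16080054e-04 -4.18880582e+01 -3.61096680e+01  7.77146732e-02
  4.61462082e-02 -6.44516444e-05]
eef_pos [ 0.25577969 -0.59692525  0.21348526]
tcp_rot [ 0.14206473 -0.14223586  0.69334201 -0.69199959]
wrist_force [-0.47097636 -0.60640376 -0.93041756]
moment [ 0.00085194 -0.00162363  0.03934701]
gripper_width 0.997471306471693
```

View pics/scene0.png

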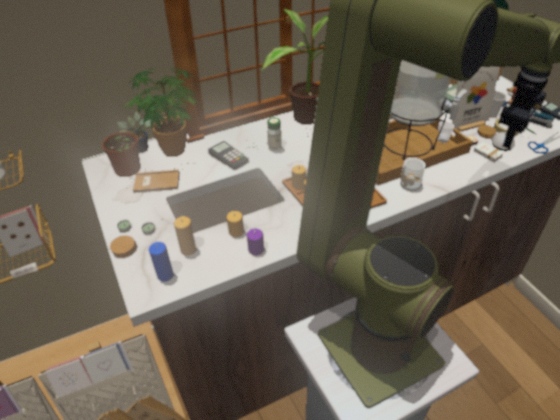

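View pics/top0.png

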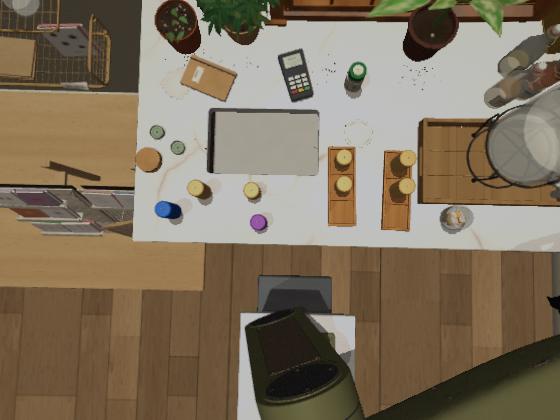

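The top view shows the loose tall candle near (199,189), the short one near (252,191), purple at (258,222), blue at (168,210), and the rows at x≈342 and x≈397. I'll enlarge the crops.

```bash
cat > h.py <<'E'
import numpy as np, cv2
from bench import get_calibration
def ray(n,u,v):
    c=get_calibration(n); f=210/np.tan(np.radians(c['fov_y']/2))
    x,y=(u-c['cx'])/f,(v-c['cy'])/f
    a,b=x,y
    for _ in range(30):
        s=1+c['k1']*(a*a+b*b); a,b=x/s,y/s
    R=cv2.Rodrigues(np.array(c['rvec']))[0]; t=np.array(c['tvec'])
    return -R.T@t, R.T@np.array([a,b,1])
def at(n,u,v,z):
    o,d=ray(n,u,v); return o+d*(z-o[2])/d[2]
def px(n,p):
    c=get_calibration(n); f=210/np.tan(np.radians(c['fov_y']/2))
    R=cv2.Rodrigues(np.array(c['rvec']))[0]
    q=R@np.array(p)+np.array(c['tvec']); a,b=q[0]/q[2],q[1]/q[2]; s=1+c['k1']*(a*a+b*b)
    return np.array([c['cx']+f*a*s,c['cy']+f*b*s])
def crop(src,x,y,w,h,k,out):
    im=cv2.imread(src)[y:y+h,x:x+w]; im=cv2.resize(im,None,fx=k,fy=k,interpolation=cv2.INTER_CUBIC)
    for i in range(0,w,10): cv2.putText(im,str(x+i),(i*k,8),0,.3,(0,0,255),1); cv2.line(im,(i*k,8),(i*k,14),(0,0,255),1)
    for i in range(0,h,10): cv2.putText(im,str(y+i),(0,i*k+4),0,.3,(0,0,255),1)
    cv2.imwrite(out,im)
E
python3 -c "
from h import *
crop('pics/top0.png',150,165,130,75,6,'pics/c1.png')
crop('pics/top0.png',320,140,100,96,6,'pics/c2.png')"
```

```text
(no output)
```

View pics/c1.png

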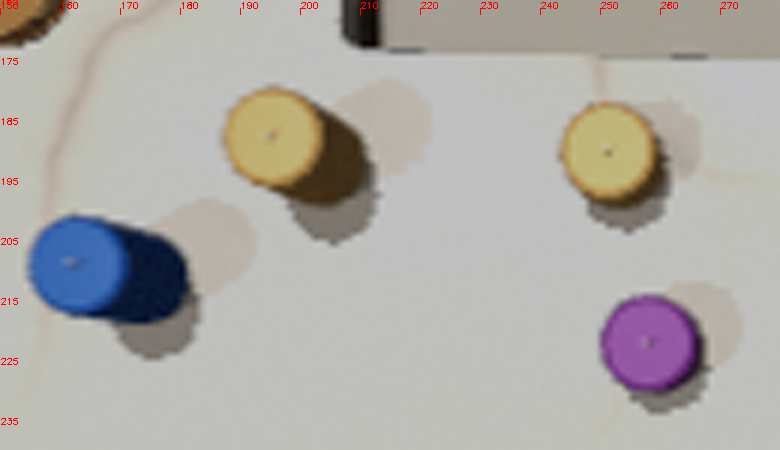

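View pics/c2.png

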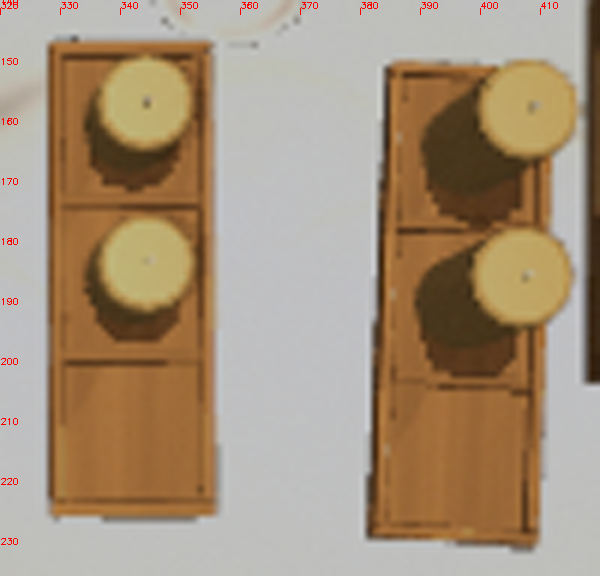

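```bash
python3 -c "
from h import *
np.set_printoptions(precision=4,suppress=True)
for n,u,v,z in [('tall',195.3,187.8,.105),('short',251.5,190,.062),('purple',258,222,.062),('blue',162.3,209.2,.105),
('sTL',328.3,147,.014),('sTR',355.2,147,.014),('sBL',328.3,225.8,.014),('sBR',356.2,225.8,.014),('sc2',344.4,157,.068),('sc1',344.5,183.8,.068),
('tTL',384.8,150.5,.014),('tBL',381.2,229.7,.014),('tBR',409.5,231,.014),('tc2',408,158,.111),('tc1',407,186,.111)]:
  print(n,at('top',u,v,z))
crop('pics/scene0.png',105,180,180,110,4,'pics/c3.png')
"
```

```text
tall [0.4843 0.2762 0.105 ]
short [0.4863 0.1352 0.062 ]
purple [0.4009 0.1154 0.062 ]
blue [0.4271 0.3593 0.105 ]
sTL [ 0.617  -0.0724  0.014 ]
sTR [ 0.6183 -0.1474  0.014 ]
sBL [ 0.3962 -0.0762  0.014 ]
sBR [ 0.398  -0.1532  0.014 ]
sc2 [ 0.5792 -0.1111  0.068 ]
sc1 [ 0.5074 -0.1125  0.068 ]
tTL [ 0.6098 -0.2297  0.014 ]
tBL [ 0.3888 -0.222   0.014 ]
tBR [ 0.3871 -0.2992  0.014 ]
tc2 [ 0.5712 -0.2669  0.111 ]
tc1 [ 0.4994 -0.2649  0.111 ]
```

View pics/c3.png

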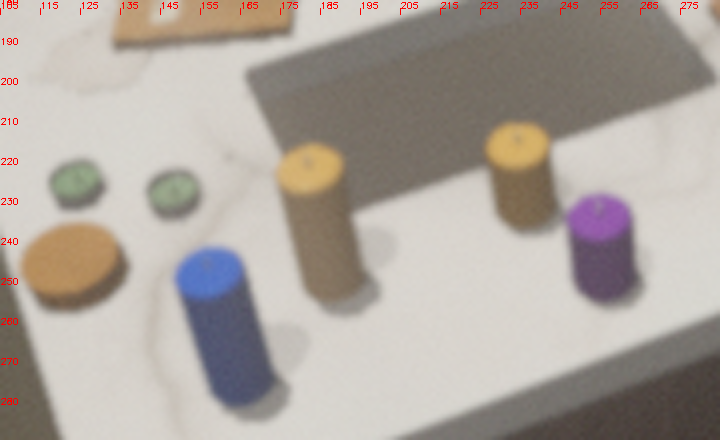

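```bash
cat >> h.py <<'E'
from scipy.spatial.transform import Rotation as Ro
from bench import telemetry
def plan(goal,yaw=0):
    """shift in tool axes to goal xyz after turning; tool z -> jaw along world y"""
    o=telemetry.get_obs(); q=o['tcp_rot']; R=Ro.from_quat([q[1],q[2],q[3],q[0]]).as_matrix()
    d=np.array(goal)-o['eef_pos']
    print('clk',round(o['clock'],2),'tcp',o['eef_pos'].round(4),'grip',round(o['gripper_width'],3),'F',np.round(o['wrist_force'],1))
    print('axes x',R[:,0].round(3),'y',R[:,1].round(3),'z',R[:,2].round(3),'j',np.round(o['joint_pos'],2))
    print('shift tool',(R.T@d).round(4))
    for s in(1,-1):
        t=np.array([-np.sin(yaw),np.cos(yaw),0])*s; l=R.T@t; print('turn for z->',s,np.arctan2(l[0],l[2]).round(4))
E
python3 -c "
from h import *
np.set_printoptions(precision=4,suppress=True)
print(px('scene',[.4843,.2762,.105]),px('scene',[.4863,.1352,.062]),'vs 182.5,222; 234.7,216.5')
print(at('scene',182.5,222,.105),at('scene',234.7,216.5,.062))
plan([.484,.276,.20])"
```

```text
[181.1218 220.8938] [233.8965 215.0161] vs 182.5,222; 234.7,216.5
[0.4788 0.2744 0.105 ] [0.4799 0.1356 0.062 ]
clk 0.1 tcp [ 0.2558 -0.5969  0.2135] grip 0.997 F [-0.5 -0.6 -0.9]
axes x [-0.919 -0.394 -0.   ] y [-0.001  0.002 -1.   ] z [ 0.394 -0.919 -0.002] j [-1.25  0.12  1.65 -0.    1.37 -0.08]
shift tool [-0.5536  0.0149 -0.7125]
turn for z-> 1 -2.7368
turn for z-> -1 0.4048
```

```bash
python3 -m jog '[1,0,0,0,0.135, 1,0,0,0,0.135, 1,0,0,0,0.135, 1,-0.012,0,-0.045,0, 1,-0.012,0,-0.045,0, 1,-0.012,0,-0.045,0, 1,-0.012,0,-0.045,0, 1,-0.012,0,-0.045,0, 1,-0.012,0,-0.045,0, 1,-0.012,0,-0.045,0, 1,-0.012,0,-0.045,0, 1,-0.012,0,-0.045,0]'; python3 -c "
from h import *
plan([.483,.276,.16])"
```

```text
clock: 1.6
eef_pos: [0.3639, -0.1909, 0.2142]
tcp_rot: [-0.0, 0.0, 0.707, -0.707]
wrist_force: [0.3, 0.0, 0.7]
gripper_width: 1.002
clk 1.6 tcp [ 0.3639 -0.1909  0.2142] grip 1.002 F [0.3 0.  0.7]
axes x [-1.     0.001  0.   ] y [-0.  0. -1.] z [-0.001 -1.    -0.   ] j [-0.61 -0.44  2.15  0.    1.43  0.96]
shift tool [-0.1188  0.0543 -0.467 ]
turn for z-> 1 3.141
turn for z-> -1 -0.0006
```

```bash
python3 -m jog '[1,-0.012,0,-0.047,0, 1,-0.012,0,-0.047,0, 1,-0.012,0,-0.047,0, 1,-0.012,0,-0.047,0, 1,-0.012,0,-0.047,0, 1,-0.012,0,-0.047,0, 1,-0.012,0,-0.047,0, 1,-0.012,0,-0.047,0, 1,-0.012,0,-0.047,0, 1,-0.011,0,-0.044,0, 1,0,0,0,0]'; python3 - <<'E'
from h import *
from bench import read_camera
im=read_camera('scene');cv2.imwrite('pics/s1.png',im[:,:,::-1]);crop('pics/s1.png',100,130,190,140,4,'pics/s1c.png')
plan([.483,.276,.058])
E
```

```text
clock: 2.98
eef_pos: [0.4829, 0.2766, 0.2138]
tcp_rot: [-0.001, 0.002, -0.707, 0.707]
wrist_force: [-0.8, -0.2, -0.5]
gripper_width: 0.998
clk 3.02 tcp [0.4827 0.2753 0.2138] grip 0.998 F [ 0.9 -0.8 -0.4]
axes x [-1.    -0.002  0.002] y [-0.002 -0.001 -1.   ] z [ 0.002 -1.     0.001] j [ 0.42 -0.08  1.86 -0.    1.36  1.99]
shift tool [-0.0006  0.1558 -0.0009]
turn for z-> 1 -3.1396
turn for z-> -1 0.0019
```

View pics/s1c.png

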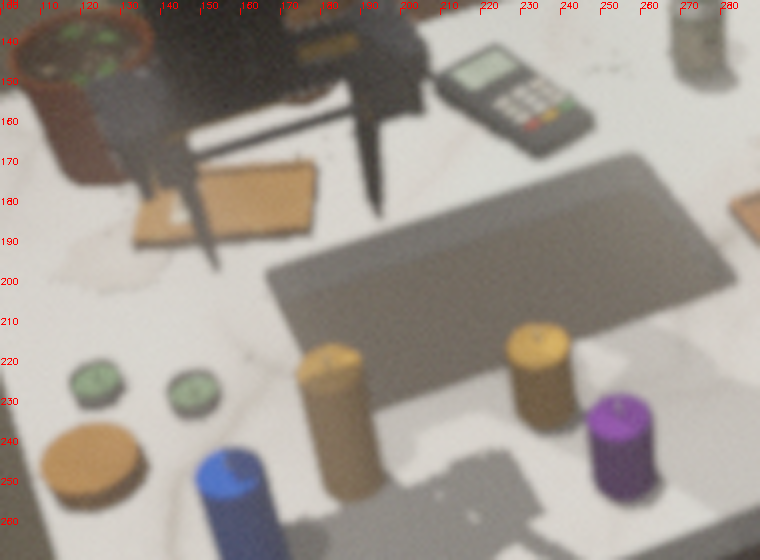

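Fingertips appear at about (153.5,197) and (194.5,184), open and straddling the tall candle's line of descent. I'll compare that with the projection.

```bash
python3 -c "
from h import *
print(px('scene',[.4827,.2753,.2138]),px('scene',[.4827,.323,.2138]),px('scene',[.4827,.2278,.2138]))"
python3 -m jog '[1,0,0.03,0,0, 1,0,0.03,0,0, 1,0,0.03,0,0, 1,0,0.025,0,0, 1,0,0.02,0,0, 1,0,0.02,0,0, 1,0,0,0,0]'
```

```text
[174.18061778 187.68701465] [154.68459732 193.93334199] [193.20694012 181.62511175]
clock: 3.9
eef_pos: [0.4819, 0.2736, 0.0578]
tcp_rot: [0.001, 0.001, -0.707, 0.708]
wrist_force: [-1.2, 0.3, 0.3]
gripper_width: 1.001
```

```bash
python3 - <<'E'
from h import *
from bench import read_camera
im=read_camera('scene');cv2.imwrite('pics/s2.png',im[:,:,::-1]);crop('pics/s2.png',120,150,150,120,5,'pics/s2c.png')
im=read_camera('top');cv2.imwrite('pics/t2.png',im[:,:,::-1]);crop('pics/t2.png',140,140,130,100,5,'pics/t2c.png')
E
```

```text
(no output)
```

View pics/s2c.png

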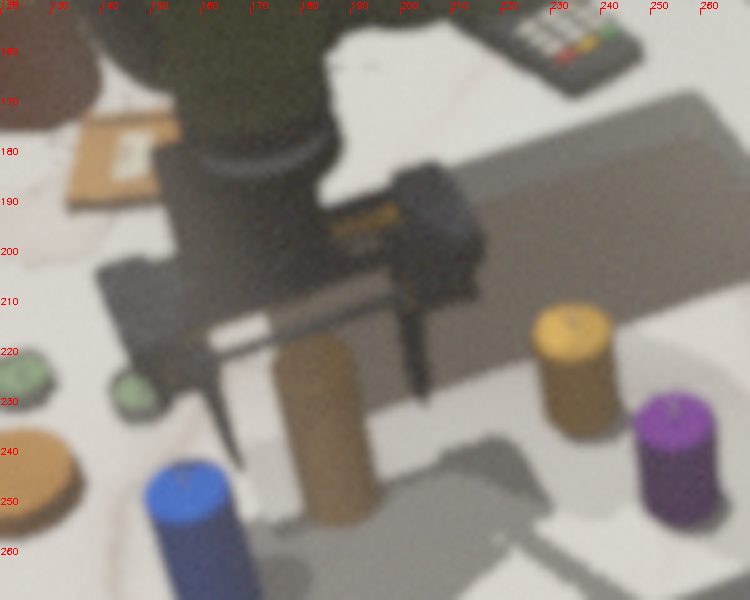

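View pics/t2c.png

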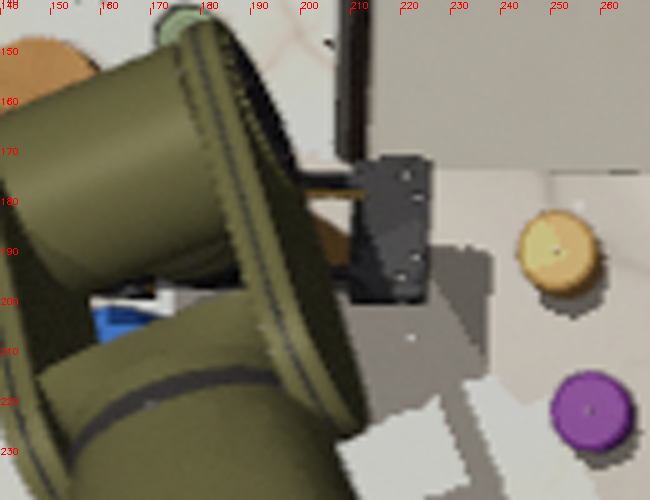

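Both fingertips, (167,243) and (204,230), straddle the tall candle. The camera/robot comparison favours the top-view position, so I'll nudge 2 mm and close.

```bash
python3 -m jog '[1,-0.002,0,-0.002,0, -1,0,0,0,0, -1,0,0,0,0, -1,0,0,0,0, -1,0,0,0,0, -1,0,0,0,0, -1,0,0,0,0]'; python3 -c "
from h import *
plan([.427,-.2625,.2])"
```

```text
clock: 4.88
eef_pos: [0.4851, 0.2763, 0.0597]
tcp_rot: [0.0, 0.0, -0.707, 0.707]
wrist_force: [-1.4, -0.2, -0.9]
gripper_width: 0.46
clk 4.88 tcp [0.4851 0.2763 0.0597] grip 0.46 F [-1.4 -0.2 -0.9]
axes x [-1.  0.  0.] y [-0.    -0.001 -1.   ] z [-0.    -1.     0.001] j [ 0.42  0.07  1.98 -0.    1.09  1.99]
shift tool [ 0.0581 -0.14    0.5389]
turn for z-> 1 3.1415
turn for z-> -1 -0.0001
```

```bash
python3 -m jog '[-1,0,-0.01,0,0, -1,0,-0.02,0,0, -1,0,-0.03,0,0, -1,0,-0.03,0,0, -1,0,-0.03,0,0, -1,0,-0.02,0,0, -1,0,-0.01,0,0, -1,0,0,0,0]'; python3 -m jog '[-1,0,0,0.02,0, -1,0.006,0,0.045,0, -1,0.006,0,0.05,0, -1,0.006,0,0.05,0, -1,0.006,0,0.05,0, -1,0.006,0,0.05,0, -1,0.006,0,0.05,0, -1,0.006,0,0.05,0, -1,0.006,0,0.05,0, -1,0.006,0,0.05,0, -1,0.004,0,0.04,0, -1,0,0,0.03,0]';  python3 -m jog '[-1,0,0,0,0, -1,0,0,0,0]'; python3 - <<'E'
from h import *
from bench import read_camera
plan([.427,-.2625,.2])
im=read_camera('scene');cv2.imwrite('pics/s3.png',im[:,:,::-1])
im=read_camera('top');cv2.imwrite('pics/t3.png',im[:,:,::-1])
E
```

```text
clock: 5.88
eef_pos: [0.4853, 0.2766, 0.2101]
tcp_rot: [0.0, 0.0, 0.707, -0.707]
wrist_force: [-1.1, 0.3, -1.6]
gripper_width: 0.461
clock: 7.38
eef_pos: [0.425, -0.2604, 0.2081]
tcp_rot: [-0.002, 0.0, 0.708, -0.707]
wrist_force: [0.1, 0.3, -1.3]
gripper_width: 0.459
clock: 7.62
eef_pos: [0.4261, -0.2581, 0.2085]
tcp_rot: [-0.001, -0.0, 0.708, -0.707]
wrist_force: [-0.7, -0.9, -0.5]
gripper_width: 0.455
clk 7.62 tcp [ 0.4261 -0.2581  0.2085] grip 0.455 F [-0.7 -0.9 -0.5]
axes x [-1.     0.001  0.002] y [-0.002  0.002 -1.   ] z [-0.001 -1.    -0.002] j [-0.65 -0.21  1.99  0.    1.37  0.92]
shift tool [-0.0009  0.0085  0.0044]
turn for z-> 1 3.1408
turn for z-> -1 -0.0008
```

View pics/s3.png

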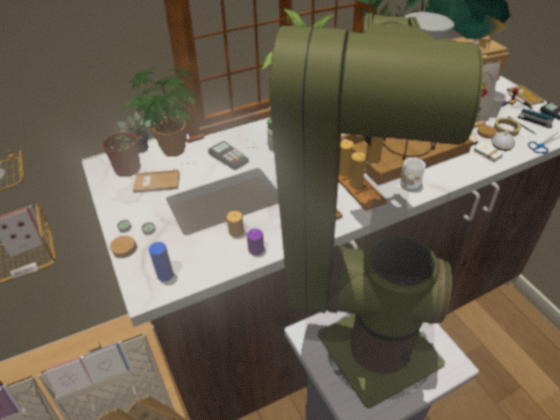

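View pics/t3.png

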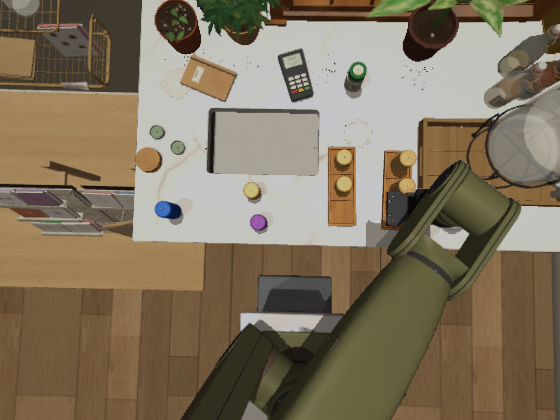

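The tall candle has gone from the counter and is held; the arm hides it over the right row. Now lowering it.

```bash
python3 -m jog '[-1,-0.001,0.02,0.004,0, -1,0,0.03,0,0, -1,0,0.03,0,0, -1,0,0.025,0,0, -1,0,0.015,0,0, -1,0,0.01,0,0, -1,0,0.005,0,0, -1,0,0,0,0, -1,0,0,0,0]'; python3 -c "
from h import *
for i in range(1): plan([.427,-.2625,.0657])"
```

```text
clock: 8.85
eef_pos: [0.4286, -0.2629, 0.0756]
tcp_rot: [-0.0, -0.001, -0.707, 0.707]
wrist_force: [-0.3, 0.3, -1.2]
gripper_width: 0.455
clk 8.85 tcp [ 0.4286 -0.2629  0.0756] grip 0.455 F [-0.3  0.3 -1.2]
axes x [-1.     0.    -0.001] y [ 0.001 -0.001 -1.   ] z [-0.    -1.     0.001] j [-0.66 -0.07  2.1   0.    1.12  0.91]
shift tool [ 0.0016  0.0099 -0.0005]
turn for z-> 1 3.1414
turn for z-> -1 -0.0002
```

```bash
python3 -m jog '[-1,0.001,0.004,0,0, -1,0,0.003,0,0, -1,0,0,0,0, -1,0,0,0,0]';python3 -m jog '[-1,0,0.001,0,0, -1,0,0,0,0]';python3 -m jog '[-1,0,0.001,0,0, -1,0,0,0,0]'
```

```text
clock: 9.35
eef_pos: [0.427, -0.2625, 0.0676]
tcp_rot: [-0.0, 0.0, 0.707, -0.707]
wrist_force: [-0.9, -0.3, -1.7]
gripper_width: 0.458
clock: 9.6
eef_pos: [0.427, -0.2625, 0.0666]
tcp_rot: [-0.0, 0.0, 0.707, -0.707]
wrist_force: [0.0, -1.3, -0.9]
gripper_width: 0.458
clock: 9.85
eef_pos: [0.4271, -0.2626, 0.0657]
tcp_rot: [0.0, -0.0, -0.707, 0.707]
wrist_force: [0.5, 0.2, -1.2]
gripper_width: 0.46
```

```bash
python3 -m jog '[-1,0,0.001,0,0, -1,0,0,0,0]';python3 -m jog '[-1,0,0.001,0,0, -1,0,0,0,0]'
```

```text
clock: 10.1
eef_pos: [0.4273, -0.2626, 0.0656]
tcp_rot: [-0.0, 0.0, 0.707, -0.707]
wrist_force: [-2.0, 1.2, 6.1]
gripper_width: 0.46
clock: 10.35
eef_pos: [0.4274, -0.2627, 0.0656]
tcp_rot: [-0.0, 0.0, 0.707, -0.707]
wrist_force: [-3.9, 3.4, 11.2]
gripper_width: 0.458
```

Floor contact (11 N). Ease off 1 mm, open, rise.

```bash
python3 -m jog '[-1,0,-0.001,0,0, 0.2,0,0,0,0, 0.6,0,0,0,0, 1,0,0,0,0, 1,0,0,0,0, 1,0,0,0,0, 1,0,-0.01,0,0, 1,0,-0.03,0,0, 1,0,-0.04,0,0, 1,0,-0.04,0,0, 1,0,-0.03,0,0, 1,0,0,0,0]'; python3 -c "
from h import *
plan([.4863,.1352,.215])"
```

```text
clock: 11.85
eef_pos: [0.4285, -0.2637, 0.2187]
tcp_rot: [-0.002, -0.002, -0.706, 0.709]
wrist_force: [-0.1, 0.5, -0.5]
gripper_width: 1.0
clk 11.85 tcp [ 0.4285 -0.2637  0.2187] grip 1.0 F [-0.1  0.5 -0.5]
axes x [-1.     0.    -0.006] y [ 0.006 -0.004 -1.   ] z [-0.    -1.     0.004] j [-0.66 -0.22  1.97  0.    1.38  0.91]
shift tool [-0.0576  0.0023 -0.3989]
turn for z-> 1 3.1414
turn for z-> -1 -0.0002
```

```bash
python3 -m jog '[1,-0.006,0,-0.03,0, 1,-0.007,0,-0.045,0, 1,-0.007,0,-0.05,0, 1,-0.007,0,-0.05,0, 1,-0.007,0,-0.05,0, 1,-0.007,0,-0.05,0, 1,-0.007,0,-0.05,0, 1,-0.006,0,-0.045,0, 1,-0.004,0,-0.03,0, 1,0,0,0,0, 1,0,0,0,0]'; python3 - <<'E'
from h import *
from bench import read_camera
plan([.4863,.1352,.028])
im=read_camera('top');cv2.imwrite('pics/t4.png',im[:,:,::-1]);crop('pics/t4.png',320,140,100,96,6,'pics/t4c.png')
im=read_camera('scene');cv2.imwrite('pics/s4.png',im[:,:,::-1]);crop('pics/s4.png',170,100,190,140,4,'pics/s4c.png')
E
```

```text
clock: 13.22
eef_pos: [0.4845, 0.1369, 0.2136]
tcp_rot: [0.001, 0.001, -0.707, 0.707]
wrist_force: [-0.5, 0.1, -0.5]
gripper_width: 0.999
clk 13.22 tcp [0.4845 0.1369 0.2136] grip 0.999 F [-0.5  0.1 -0.5]
axes x [-1.     0.     0.002] y [-0.002 -0.001 -1.   ] z [-0.    -1.     0.001] j [ 0.17 -0.2   1.97 -0.    1.38  1.74]
shift tool [-0.0021  0.1856  0.0016]
turn for z-> 1 3.1414
turn for z-> -1 -0.0002
```

View pics/t4c.png

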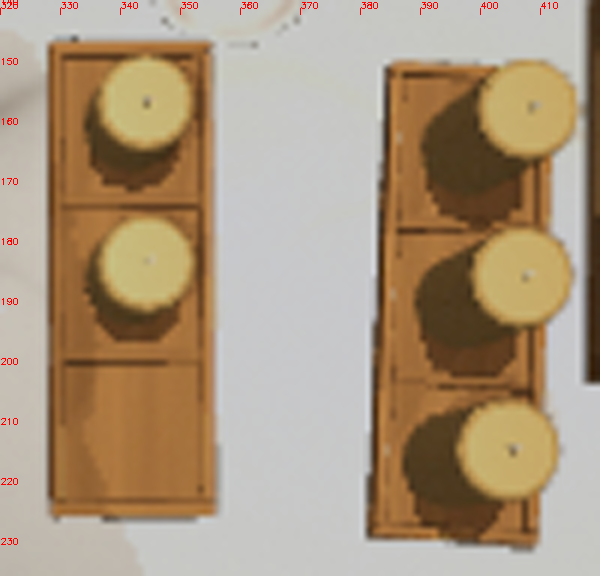

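View pics/s4.png

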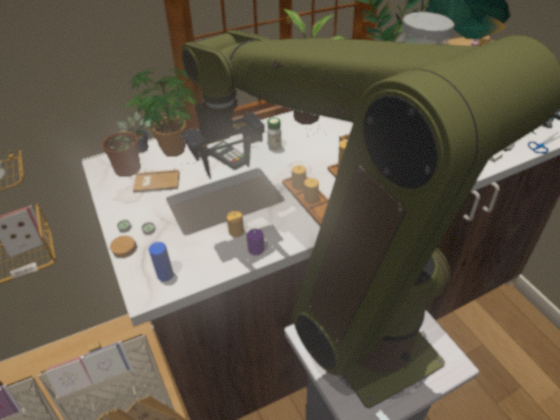

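The tall candle stands in the near cell, its top at (404.7,215), in line with its neighbours at (407,186) and (408,158). Now the short candle.

```bash
python3 -m jog '[1,-0.002,0.03,0.0015,0, 1,0,0.04,0,0, 1,0,0.04,0,0, 1,0,0.035,0,0, 1,0,0.025,0,0, 1,0,0.01,0,0, 1,0,0,0,0]'; python3 - <<'E'
from h import *
from bench import read_camera
plan([.4863,.1352,.028])
print(at('top',404.7,215,.111))
im=read_camera('scene');cv2.imwrite('pics/s5.png',im[:,:,::-1]);crop('pics/s5.png',170,150,120,110,5,'pics/s5c.png')
E
```

```text
clock: 14.2
eef_pos: [0.487, 0.1354, 0.0345]
tcp_rot: [0.001, -0.0, -0.707, 0.707]
wrist_force: [0.8, 1.5, 0.4]
gripper_width: 1.004
clk 14.2 tcp [0.487  0.1354 0.0345] grip 1.004 F [0.8 1.5 0.4]
axes x [-1.     0.001  0.001] y [-0.001 -0.    -1.   ] z [-0.001 -1.     0.   ] j [ 0.16 -0.01  2.11 -0.    1.04  1.74]
shift tool [0.0007 0.0065 0.0002]
turn for z-> 1 3.1404
turn for z-> -1 -0.0012
[ 0.42562493 -0.25964788  0.111     ]
```

View pics/s5c.png

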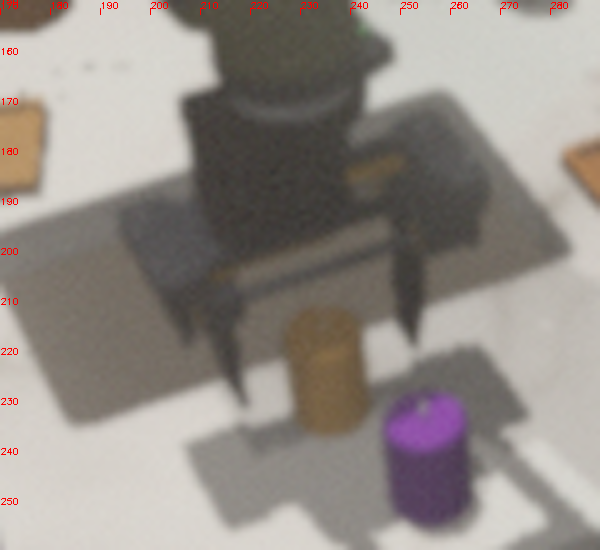

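The fingers, at (219,231) and (252,219), straddle the short candle and the purple one is clear. Down 6 mm, close, lift.

```bash
python3 -m jog '[1,0,0.006,0,0, 1,0,0,0,0, -1,0,0,0,0, -1,0,0,0,0, -1,0,0,0,0, -1,0,0,0,0, -1,0,0,0,0, -1,0,0,0,0]'; python3 -m jog '[-1,0,-0.01,0,0, -1,0,-0.02,0,0, -1,0,-0.03,0,0, -1,0,-0.03,0,0, -1,0,-0.02,0,0, -1,0,-0.01,0,0, -1,0,0,0,0]';python3 -c "
from h import *
plan([.435,-.1137,.15])"
```

```text
clock: 15.25
eef_pos: [0.4871, 0.1359, 0.0287]
tcp_rot: [0.0, -0.0, -0.707, 0.707]
wrist_force: [-0.4, -1.4, 0.2]
gripper_width: 0.457
clock: 16.12
eef_pos: [0.4874, 0.1361, 0.1494]
tcp_rot: [0.0, 0.001, 0.707, -0.707]
wrist_force: [0.1, 0.1, -0.8]
gripper_width: 0.46
clk 16.12 tcp [0.4874 0.1361 0.1494] grip 0.46 F [ 0.1  0.1 -0.8]
axes x [-1.     0.    -0.001] y [ 0.001  0.    -1.   ] z [-0. -1. -0.] j [ 0.17 -0.15  2.03  0.    1.26  1.74]
shift tool [ 0.0524 -0.0007  0.2498]
turn for z-> 1 3.1414
turn for z-> -1 -0.0002
```

```bash
python3 -m jog '[-1,0.006,0,0.02,0, -1,0.008,0,0.04,0, -1,0.008,0,0.045,0, -1,0.008,0,0.045,0, -1,0.008,0,0.045,0, -1,0.008,0,0.035,0, -1,0.006,0,0.02,0, -1,0,0,0,0, -1,0,0,0,0]'; python3 -c "
from h import *
plan([.435,-.1137,.0347])"
```

```text
clock: 17.25
eef_pos: [0.4347, -0.1134, 0.1478]
tcp_rot: [-0.0, -0.0, 0.707, -0.707]
wrist_force: [0.3, 0.7, -1.1]
gripper_width: 0.458
clk 17.25 tcp [ 0.4347 -0.1134  0.1478] grip 0.458 F [ 0.3  0.7 -1.1]
axes x [-1.     0.     0.001] y [-0.001  0.001 -1.   ] z [-0.    -1.    -0.001] j [-0.37 -0.29  2.15  0.    1.28  1.2 ]
shift tool [-0.0004  0.1131  0.0004]
turn for z-> 1 3.1415
turn for z-> -1 -0.0001
```

```bash
python3 -m jog '[-1,0,0.02,0,0, -1,0,0.03,0,0, -1,0,0.025,0,0, -1,0,0.015,0,0, -1,0,0.01,0,0, -1,0,0.008,0,0, -1,0,0.003,0,0, -1,0,0,0,0, -1,0,0,0,0]';python3 -m jog '[-1,0,0.001,0,0, -1,0,0,0,0]'
```

```text
clock: 18.38
eef_pos: [0.4355, -0.1142, 0.0382]
tcp_rot: [-0.0, -0.0, -0.707, 0.707]
wrist_force: [-0.3, 0.2, -1.6]
gripper_width: 0.459
clock: 18.62
eef_pos: [0.4351, -0.114, 0.0367]
tcp_rot: [0.0, -0.0, -0.707, 0.707]
wrist_force: [-0.4, 0.2, -0.5]
gripper_width: 0.459
```

```bash
python3 -m jog '[-1,0,0.001,0,0, -1,0,0,0,0]';python3 -m jog '[-1,0,0.001,0,0, -1,0,0,0,0]';python3 -m jog '[-1,0,0.001,0,0, -1,0,0,0,0]'
```

```text
clock: 18.88
eef_pos: [0.435, -0.114, 0.0356]
tcp_rot: [-0.0, 0.0, 0.707, -0.707]
wrist_force: [0.9, -0.1, -1.1]
gripper_width: 0.458
clock: 19.12
eef_pos: [0.4351, -0.114, 0.0346]
tcp_rot: [0.0, -0.0, -0.707, 0.707]
wrist_force: [-0.5, -1.0, -0.5]
gripper_width: 0.456
clock: 19.38
eef_pos: [0.4352, -0.114, 0.0346]
tcp_rot: [-0.0, -0.0, 0.707, -0.707]
wrist_force: [-3.7, 0.9, 6.2]
gripper_width: 0.457
```

Floor contact (6 N). Release, rise, and move aside to the left for the check.

```bash
python3 -m jog '[-1,0,-0.0005,0,0, 0.2,0,0,0,0, 0.6,0,0,0,0, 1,0,0,0,0, 1,0,0,0,0, 1,0,0,0,0, 1,0,-0.01,0,0, 1,0,-0.03,0,0, 1,0,-0.04,0,0, 1,0,-0.05,0,0, 1,0,-0.04,0,0, 1,0,-0.02,0,0]'; python3 -m jog '[1,0,0,-0.03,0, 1,0,0,-0.05,0, 1,0,0,-0.05,0, 1,0,0,-0.05,0, 1,0,0,-0.05,0, 1,0,0,-0.04,0, 1,0,0,-0.02,0, 1,0,0,0,0, 1,0,0,0,0]'; python3 - <<'E'
from h import *
from bench import read_camera
im=read_camera('top');cv2.imwrite('pics/t6.png',im[:,:,::-1]);crop('pics/t6.png',320,140,100,96,6,'pics/t6c.png')
im=read_camera('scene');cv2.imwrite('pics/s6.png',im[:,:,::-1])
E
```

```text
clock: 20.88
eef_pos: [0.4361, -0.1144, 0.2276]
tcp_rot: [-0.002, -0.002, -0.706, 0.708]
wrist_force: [0.5, 0.1, 0.4]
gripper_width: 0.998
clock: 22.0
eef_pos: [0.4348, 0.1754, 0.2235]
tcp_rot: [0.001, 0.0, -0.707, 0.707]
wrist_force: [0.3, -0.3, -0.4]
gripper_width: 0.997
```

View pics/t6c.png

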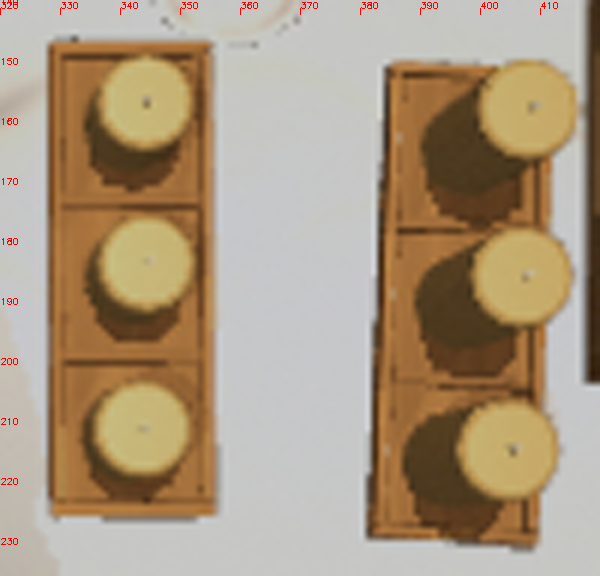

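View pics/s6.png

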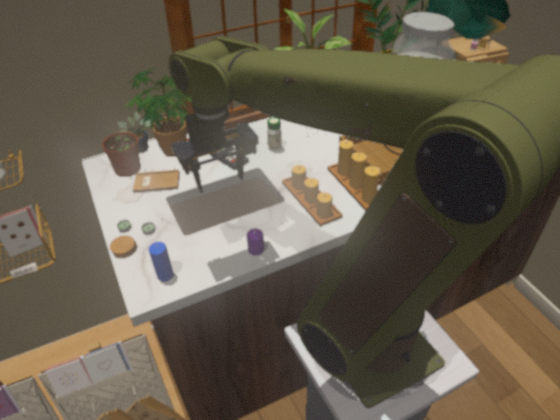

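Both candles stand upright in the near cells: the short one's top is at (343.7,211.3) and the tall one's at (404.7,215). The blue and purple candles haven't moved, and the gripper is clear.

```bash
python3 -c "
from h import *
print(at('top',343.7,211.3,.068))
from bench import manip; print(manip.sign_off())"
```

```text
[ 0.43418893 -0.11143498  0.068     ]
the job is handed in; nothing more can be done
None
```

Both loose candles are restocked: the tall one is in the empty cell of the right-hand (tall) row, and the short one is in the empty cell of the left-hand (short) row. I handed the job in at about 22 s of the 51 s allowed.

- **Placement:** I lowered each candle until it touched the cell floor (11 N for the tall, 6 N for the short) before letting go. The last pictures show both upright and about 2–3 mm from the cell middles. The blue and purple look-alikes had not moved, and the gripper was clear.
- **Disagreement:** before the first grasp, the scene camera put the loose candles about 6 mm closer to the robot than the top camera did. The gripper's fingertips were also about 3 pixels low in the scene camera, so I used the top camera's positions. Both grasps and placements worked with them.

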